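# Bolt the bottle case shut

### The arm

A 6-joint arm with a two-finger parallel gripper is mounted at the origin on the work surface. World frame = base frame: x ahead of the robot, y to its left, z up, the work surface at z = 0. Lengths are in mm, angles in degrees, forces in N, time in s.
With the tool pointing down it reaches from about 300 to 850 mm from the base axis. Payload 4.2 kg.
Tool frame: the origin (TCP) lies between the finger pads; the fingertips stand 19 mm ahead of it and the grasp point (between the pads) is the TCP; z points along the fingers, x is the direction in which the jaws open and shut, and the axes are right-handed (so a half turn about z gives the same grasp; the last joint's range is limited). The gripper opens to 91 mm and grips with 3 to 60 N. Pads are 32 mm wide; open, the fingers measure 118 mm over their backs; the gripper's body (76 mm by 178 mm) begins 60 mm behind the grasp point.
Start: joints at [66.463, 18.312, 89.639, -0, 72.044, -1.146], TCP at [219.038, 531.664, 210.076] pointing down, gripper open.
Joint ranges: [-177.97, 177.97], [-48.28, 115.42], [12.27, 149.76], [-77.06, 257.06], [2.81, 150.46], [-146.56, 146.56]. Speed limits (degrees/s): [147.25, 147.25, 180, 180, 180, 180].

### API

Orientations are given as [roll, pitch, yaw] about the fixed x, y, z axes, in that order (R = Rz(yaw) Ry(pitch) Rx(roll)).
In Python, from workcell import sensors, grab_frame, env gives the robot as it stands.
- The arm moves only by the tool servo_tool, never from a script. Its argument "motion" is one flat list of numbers, 7 for each row, row after row: the shift along the world's x, y, z in mm, then the turn, a rotation vector about the world's x, y, z in rad, then the opening in per cent of the stroke, from 0 (shut) to 100 (fully open). In form: [x, y, z, rx, ry, rz, grip, x, y, z, rx, ry, rz, grip, ...]. A call has 1 to 10 rows; each row shifts and turns the commanded pose from where the row before left it; what a row does not reach is not made up. A row lasts 1/12 s, in which the tool goes at most 41.7 mm and 7.16 degrees, less where a joint would pass 70% of its speed; a pose out of reach is approached as far as the arm can. A call with a gripper value outside its range is refused whole. The fingers move at their own pace and stop on an object; "newtons" is the grip in N (left out, the last holds). Time passes only in rows, so rows that do not move let the fingers close. It gives the time, the measured TCP pose, the force and the opening at its end, in the units of the state.
- sensors.state(): the state, without advancing time (a new reading comes with each control period).
- grab_frame(name): name is "side" or "top"; returns a dict with "image" (420x560x3 uint8, red, green, blue), "depth" (420x560 float32, mm along the optical axis (not along the pixel's ray), 0 where there is no reading), "fx", "fy", "cx", "cy" (pixels), "dist_coeffs" ([k1, k2, p1, p2, k3] as OpenCV has them; the pictures are not rectified), "extrinsics" (4x4, takes a point from camera to world coordinates). Camera axes: x right, y up, looking along -z (the intrinsics and any distortion apply to the point x, -y, -z); pixel columns grow to the right and rows downward; lengths in mm; the calibration is good to about 2 mm. A picture is of the moment at which its call begins.
- env.job_done(): hands the job in, once; it reports no verdict.
The state is a dict: "time_s": time; "qpos": joint angles; "qvel": joint speeds; "effort": joint torques, N m; "ee_pos": TCP position; "ee_rot": TCP orientation; "force": force on the tool from outside, world axes, zero at the start; "torque": the same for the moment, N m; "gripper_width": finger opening in mm.
Only numpy, scipy, OpenCV 4.12 (cv2) and the standard library are available. Lean on these libraries where they do the work, as an engineer would, in place of code of your own. Each camera call takes 0.05 s, during which the arm holds its last target.

### The job

Bolt the wooden bottle case shut, touching the lock with the fingertips only: press the long yellow spring catch down with one fingertip and keep it down while the other fingertip pushes the red thumb tab, until the bolt is fully home in the brass keeper. Only then let the catch spring back up, so that it locks the bolt, and move away. Leave everything standing on the lid and on the table where it is.

Things in the scene. Friction and masses are not known exactly. Their poses are not given: they have to be found in the camera images.
- case: a pale wooden bottle case, fixed, 200 (x) x 340 (y) x 105 mm tall; origin at the centre of its underside, z up. Its flat lid has two leaves that meet at a seam; the lock sits on the lid. The bolt slides along the case's +y, over the seam into the keeper. The catch lies beside the bolt, on its -x side. Nothing of the lock but the pad and the tab rises above 25 mm over the lid
- bolt (a joint): travel of the bolt in m along the case's +y: 0 drawn back, 0.050 fully home (hard stop); starts at 0 to 0.008. Light drag of some 1.5 N. With the catch up it has free play only up to 0.014, then a tooth stops it; more teeth stop it at about 0.025 and 0.037 if the catch is let up on the way. Past 0.045 the catch can spring up and lock it
- catch (a joint): how far the catch is pressed down, in m: 0 up, 0.010 fully down (hard stop). A spring pushes it up: about 3 N at the top, 7 N fully down. The bolt is free when the catch is more than 0.006 down
- catch_pad (a point): centre of the top face of the yellow catch pad, a flat bar 110 mm long (along the case's y, parallel to the bolt), 30 mm wide (along x), 6 mm thick. It moves straight down without tilting wherever it is pressed; a fingertip may slide along it. Its top is 40 mm above the lid when up, 30 mm when fully down. The point moves with the pad; axes as the case's
- tab (a point): centre of the red thumb tab upright on the bolt: 30 mm wide (case's x), 8 mm thick (y, the way it slides), from 18 to 55 mm above the lid. It lies 60 mm to the +x side of the pad's centre; along y it is 10 mm to the -y side of that centre with the bolt drawn back, 40 mm to the +y side when home. Push its -y face; the space behind it is free above 25 mm over the lid. Axes as the case's
- keeper (a point): centre of the brass keeper, the loop on the other leaf of the lid that the bolt's end enters; 22 mm long along y, 25 mm tall
- stopper: a 32 mm tall cork stopper with a wider head (diameter 32), standing on the case lid; origin at its underside
- opener: a folded bottle opener, wooden handle 85 x 16 x 12 mm with a steel end, lying on the case lid; origin at the underside of the handle's middle
- bottle_green: a full green bottle, diameter 76, 290 mm tall, standing on the table; origin at its underside
- bottle_amber: a full amber bottle, diameter 76, 290 mm tall, standing on the table; origin at its underside
- tasting_bowl: a steel tasting bowl, diameter 84, 35 mm tall; origin at its underside
- jar: a glass jar with a steel cap, diameter 64, 85 mm tall; origin at its underside
- collar: a brass drip collar (ring), outer diameter 52, 14 mm tall; origin at its underside

How it is judged:
By the outcome, as a careful person would: the job done as asked, in the order asked, and still so for the second after the job is handed in, with the robot touching nothing.
It also fails if it takes over 32 s, if anything falls off the work surface, if the arm or the gripper's body presses on something with over 40 N, if the wrist force passes 120 N, or if a joint passes its speed limit or range.

## Working session

There is one attempt and no reset: what is moved stays moved. The work goes in short steps, Python scripts to look and compute and a tool call to move; the robot and the scene stay as the last step left them, time stands still between calls to the robot, and variables do not carry over. Pictures are saved under pics/ and viewed, and the job is handed in when it is done.

Besides the shell and the picture viewer there is one more tool, called after ">>>" as name(argument=value, ...) on one line, values as JSON. servo_tool: Moves the arm, as the interface text tells. Its arguments: {"type":"object","properties":{"motion":{"type":"array"},"newtons":{"type":"number"}},"required":["motion"]}

```bash
mkdir -p pics; ls; cat > h.py <<'E'
import numpy as np,cv2
from workcell import sensors,grab_frame,env
def snap(n):
    f=grab_frame(n); return f
def save(f,name): cv2.imwrite('pics/'+name,cv2.cvtColor(f['image'],cv2.COLOR_RGB2BGR))
def cloud(f):
    h,w=f['depth'].shape
    u,v=np.meshgrid(np.arange(w),np.arange(h))
    K=np.array([[f['fx'],0,f['cx']],[0,f['fy'],f['cy']],[0,0,1.]])
    p=cv2.undistortPoints(np.stack([u,v],-1).reshape(-1,1,2).astype(float),K,np.array(f['dist_coeffs'],float)).reshape(h,w,2)
    d=f['depth'].astype(float)
    P=np.stack([p[...,0]*d,-p[...,1]*d,-d],-1)
    E=np.array(f['extrinsics']); W=P@E[:3,:3].T+E[:3,3]
    W[d<=0]=np.nan
    return W
E
python3 - <<'E'
from h import *
print(sensors.state())
for n in('top','side'):
    f=snap(n); save(f,n+'0.png'); np.savez(n+'0.npz',im=f['image'],W=cloud(f)); print(n,f['fx'],np.round(f['extrinsics'],3))
E
```

```text
pics
{'time_s': 0.0, 'qpos': array([ 6.64634446e+01,  1.83506446e+01,  8.97062406e+01, -2.06533541e-04,
        7.20429426e+01, -1.14404411e+00]), 'qvel': array([ 0.00137126,  0.05500225,  0.09393616,  0.02303497,  0.06402399,
       -0.00502059]), 'effort': array([ 6.42352443e-04, -4.12470782e+01, -2.31976497e+01,  7.27433665e-02,
        4.58260160e-02, -1.38695286e-04]), 'ee_pos': array([218.82615563, 531.18394824, 209.23139079]), 'ee_rot': array([-1.79998203e+02,  9.98118578e-02,  6.76075542e+01]), 'force': array([-0.19393492,  0.4405278 ,  0.12902494]), 'torque': array([0.00983751, 0.00187804, 0.01950496]), 'gripper_width': 91.60976455124192}
top 442.07445805063963 [[-3.000000e-03  9.860000e-01 -1.650000e-01  2.774930e+02]
 [-1.000000e+00 -4.000000e-03 -3.000000e-03 -2.161500e+01]
 [-3.000000e-03  1.650000e-01  9.860000e-01  1.271754e+03]
 [ 0.000000e+00  0.000000e+00  0.000000e+00  1.000000e+00]]
side 509.89401431939496 [[ 8.010000e-01  4.380000e-01 -4.090000e-01 -1.718300e+01]
 [-5.990000e-01  5.690000e-01 -5.640000e-01 -7.330200e+02]
 [-1.400000e-02  6.960000e-01  7.180000e-01  1.032167e+03]
 [ 0.000000e+00  0.000000e+00  0.000000e+00  1.000000e+00]]
```

View pics/top0.png

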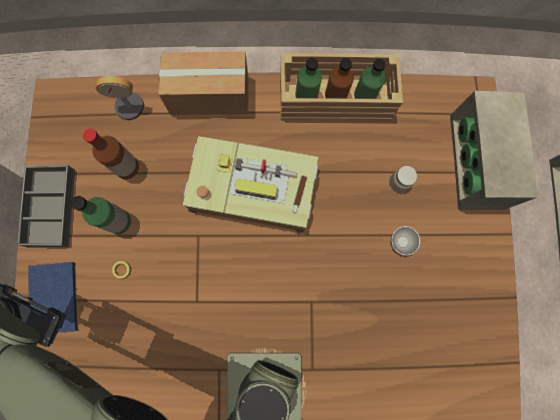

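View pics/side0.png

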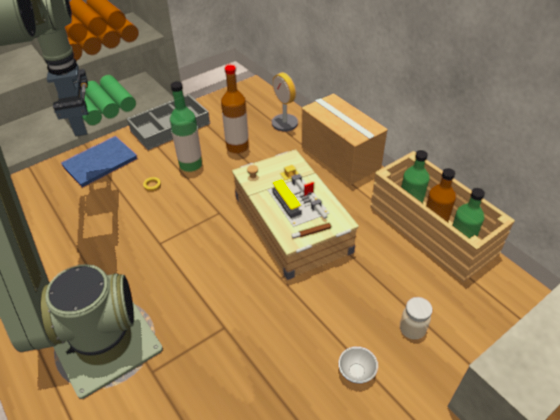

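The top view shows the case at about (250,183), with the yellow pad at (257,188), the red tab at (263,167), the brass keeper at (224,161), the stopper at (203,192) and the opener at (301,194). Case +y points to image left, which is about world +y.

```bash
python3 - <<'E'
from h import *
for n,(a,b,c,d) in {'top':(170,130,330,240),'side':(220,140,370,280)}.items():
    z=np.load(n+'0.npz'); im=z['im'];W=z['W']
    cv2.imwrite(f'pics/{n}0z.png',cv2.resize(cv2.cvtColor(im[b:d,a:c],cv2.COLOR_RGB2BGR),None,fx=4.5 if n=='top' else 4,fy=4.5 if n=='top' else 4,interpolation=cv2.INTER_CUBIC))
    roi=np.zeros(im.shape[:2],bool); roi[b:d,a:c]=1
    hsv=cv2.cvtColor(im,cv2.COLOR_RGB2HSV); H,S,V=[hsv[...,i].astype(int) for i in range(3)]
    Z=W[...,2]
    lid=roi&(abs(Z-105)<5)
    P=W[lid][:,:2].astype(np.float32)
    m=cv2.morphologyEx(lid.astype(np.uint8),cv2.MORPH_OPEN,np.ones((3,3)))
    P=W[m>0]; print(n,'lid z',np.median(P[:,2]),cv2.minAreaRect(P[:,:2].astype(np.float32)))
    y=roi&(H>24)&(H<34)&(S>200)&(V>120); 
    Q=W[y]; print('yel',len(Q),np.nanmedian(Q,0),np.nanpercentile(Q[:,2],[5,25,50,75,95]))
    t=y&(Z>138)
    Q=W[t]; print('pad',len(Q),Q.mean(0),cv2.minAreaRect(Q[:,:2].astype(np.float32)))
    r=roi&((H<6)|(H>174))&(S>180)&(V>80)&(Z>118)
    Q=W[r]; print('red',len(Q),Q.mean(0),Q.min(0),Q.max(0),cv2.minAreaRect(Q[:,:2].astype(np.float32)))
    Q=Q[Q[:,2]>155]; print('redtop',len(Q), Q.mean(0) if len(Q) else 0)
E
```

```text
top lid z 104.61295093324941 ((572.0579223632812, 37.20301818847656), (346.2151794433594, 199.0855712890625), 79.38973999023438)
yel 0 [nan nan nan] nan
pad 0 [nan nan nan] ((0.0, 0.0), (0.0, 0.0), 0.0)
red 18 [599.31834611   1.01662791 155.42917367] [587.01099737  -1.12051997 129.85122383] [611.66717677   4.27332903 162.40184656] ((599.2880249023438, 1.1508824825286865), (3.3065690994262695, 25.12364387512207), 83.1469497680664)
redtop 14 [600.66310315   0.96659158 159.09862318]
side lid z 105.08022728546223 ((661.441650390625, 19.54718017578125), (350.855712890625, 385.4551086425781), 79.3380126953125)
yel 345 [540.26933829  16.83284734 144.82555469] [141.46243255 143.38940667 144.82555469 146.00762788 147.39070157]
pad 341 [540.26495138  17.04286564 144.7115484 ] ((541.32763671875, 19.590057373046875), (110.26553344726562, 30.135902404785156), 80.09510803222656)
red 70 [598.82750279  -0.77027502 144.17594333] [586.61477942  -4.27700346 125.75824715] [610.64516271   4.19731537 159.26131095] ((598.810546875, -0.3496699333190918), (6.780208110809326, 23.600460052490234), 80.59148406982422)
redtop 11 [ 5.98665129e+02 -4.27356372e-01  1.57037252e+02]
  return np.nanmean(a, axis, out=out, keepdims=keepdims)
  return np.nanmean(a, axis, out=out, keepdims=keepdims)
<stdin>:15: RuntimeWarning: Mean of empty slice.
  ret = um.true_divide(
```

```bash
python3 - <<'E' 2>/dev/null
from h import *
z=np.load('top0.npz'); im=z['im'];W=z['W']
hsv=cv2.cvtColor(im,cv2.COLOR_RGB2HSV)
print(hsv[188,257],W[188,257])
H,S,V=[hsv[...,i].astype(int) for i in range(3)]
roi=np.zeros(H.shape,bool);roi[175:200,230:282]=1
t=roi&(abs(H-hsv[188,257,0])<5)&(S>150)&(W[...,2]>135)
Q=W[t];print('pad',len(Q),Q.mean(0),np.median(Q[:,2]),cv2.minAreaRect(Q[:,:2].astype(np.float32)))
th=np.radians(-10.5);R=np.array([[np.cos(th),-np.sin(th)],[np.sin(th),np.cos(th)]])
zs=np.load('side0.npz')
# everything on lid taller than 8mm, in case frame
for n,zz in(('top',z),('side',zs)):
    w=zz['W'].reshape(-1,3);w=w[np.isfinite(w[:,2])]
    c=(w[:,:2]-[571.5,37])@R
    m=(abs(c[:,0])<105)&(abs(c[:,1])<172)&(w[:,2]>110)&(w[:,2]<230)
    g=np.zeros((360//6,210//6))
    for (x,y),h in zip(c[m],w[m,2]-105):
        i=int((180-y)//6);j=int((x+105)//6); g[i,j]=max(g[i,j],h)
    print(n); 
    for i,r in enumerate(g): print('%5d '%(177-6*i),''.join('%3d'%v if v>0 else '  .' for v in r))
E
```

```text
[ 32 130 192] [541.24082865  17.6038739  142.00778094]
pad 0 [nan nan nan] nan ((0.0, 0.0), (0.0, 0.0), 0.0)
top
  177    .  .  .  .  .  .  .  .  .  .  .  .  .  .  .  .  .  .  .  .  .  .  .  .  .  .  .  .  .  .  .  .  .  .  .
  171    .  .  .  .  .  .  .  .  .  .  .  .  .  .  .  .  .  .  .  .  .  .  .  .  .  .  .  .  .  .  .  .  .  .  .
  165    .  .  .  5  .  .  .  .  .  .  .  .  .  .  .  .  .  .  .  .  .  .  .  .  .  5  .  .  .  .  .  .  .  .  .
  159    .  .  .  .  .  .  .  .  .  .  .  .  .  .  .  .  .  .  .  .  .  .  .  .  .  .  .  .  .  .  .  .  .  .  .
  153    .  .  .  .  .  .  .  .  .  .  .  .  .  .  .  .  .  .  6  .  .  .  .  .  .  .  .  .  5  .  .  .  .  .  .
  147    .  .  .  .  .  .  .  .  .  .  .  .  .  .  .  .  .  .  .  .  .  .  .  .  .  .  .  .  .  .  .  .  .  .  .
  141    .  .  .  .  .  .  .  .  .  .  .  .  .  .  .  .  .  .  .  .  .  .  .  .  .  .  .  .  .  .  .  .  .  .  .
  135    .  .  5  .  .  .  .  . 26  .  .  .  .  .  .  .  .  .  .  .  .  .  .  .  .  .  .  .  .  .  .  .  .  .  .
  129    .  .  .  .  .  . 30 32 30 29  .  .  .  .  .  .  .  .  .  .  .  .  .  .  . 
[... 11877 characters left out ...]
5  .  .  .  .  .  .  .
 -147    .  .  .  .  .  .  .  .  .  .  .  .  7  .  7 13 14 11 12 11 12 13 14  8  .  .  .  .  .  .  .  .  .  .  .
 -153    .  .  .  .  .  .  .  .  .  5  .  .  .  .  .  .  .  .  .  .  7  .  .  .  .  .  .  .  .  .  .  .  .  .  .
 -159    .  .  .  .  .  .  .  .  .  .  .  .  .  .  .  .  .  .  .  .  .  .  .  .  .  .  .  .  .  .  .  .  .  .  .
 -165    .  .  .  .  .  .  .  .  .  .  .  .  .  .  .  .  .  .  .  .  .  .  .  .  .  .  .  .  .  .  .  .  .  .  .
 -171    .  .  .  .  .  .  .  .  .  .  .  .  .  .  .  .  .  .  .  .  .  .  .  .  .  .  .  .  .  .  .  .  .  .  .
 -177    .  .  .  .  .  .  .  .  .  .  .  .  .  .  .  .  .  .  .  .  .  .  .  .  .  .  .  .  .  .  .  .  .  .  .
```

View pics/top0z.png

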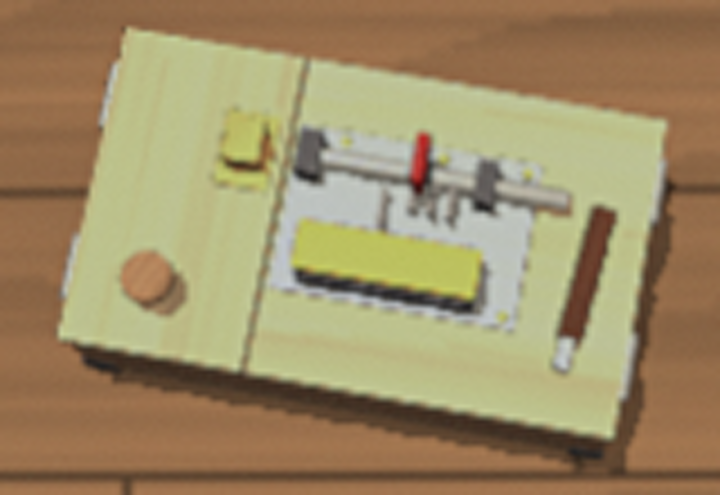

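View pics/side0z.png

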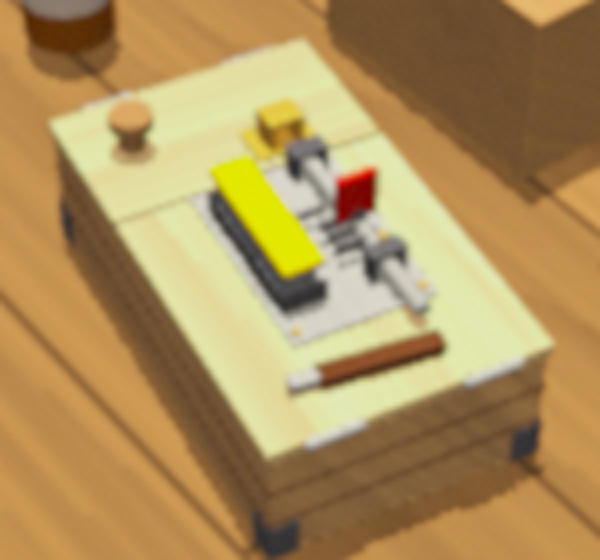

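Pad ≈ (541,18.5,145) and tab ≈ (599,0). Case yaw is about -10.5° and the bolt is near 0-2 mm. Next I'll check the bottles against the approach path and get better pad and tab centres from the top view.

```bash
python3 - <<'E' 2>/dev/null
from h import *
th=np.radians(-10.5);R=np.array([[np.cos(th),-np.sin(th)],[np.sin(th),np.cos(th)]])
for n in('top','side'):
    W=np.load(n+'0.npz')['W'];w=W.reshape(-1,3);w=w[np.isfinite(w[:,2])]
    c=(w[:,:2]-[571.5,37])@R; 
    m=(abs(c[:,0]+27)<25)&(abs(c[:,1]+20)<65)&(abs(w[:,2]-146)<5)
    r=cv2.minAreaRect(w[m][:,:2].astype(np.float32)); print(n,'pad',w[m].mean(0),r)
    m=(abs(c[:,0]-33)<22)&(abs(c[:,1]+30)<20)&(w[:,2]>138)
    q=c[m];print('tab case',q.min(0),q.max(0),q.mean(0)@R.T+[571.5,37])
    m=(abs(c[:,0])<120)&(abs(c[:,1])<190)&(abs(w[:,2]-105)<6)
    print('lid',cv2.minAreaRect(w[m][:,:2].astype(np.float32)))
    for lo,hi in((120,170),(270,300)):
        m=(w[:,1]>230)&(w[:,1]<480)&(w[:,0]>380)&(w[:,0]<750)&(w[:,2]>lo)&(w[:,2]<hi)
        g=np.unique(np.round(w[m,:2]/40)*40,axis=0,return_counts=True);print(lo,[(a.tolist(),int(k)) for a,k in zip(*g) if k>3])
E
```

```text
top pad [544.43733972  22.70208018 144.57475242] ((544.494384765625, 23.05349349975586), (109.85689544677734, 30.481494903564453), 79.40170288085938)
tab case [ 20.979627   -31.95115644] [ 50.3901383 -24.0310051] [599.80115222   2.91215935]
lid ((572.264404296875, 37.50408935546875), (346.4993896484375, 199.98391723632812), 79.17178344726562)
120 [([440.0, 400.0], 76), ([440.0, 440.0], 28), ([480.0, 400.0], 102), ([520.0, 400.0], 7), ([600.0, 400.0], 103), ([600.0, 440.0], 19), ([640.0, 360.0], 38), ([640.0, 400.0], 69), ([680.0, 400.0], 4)]
270 [([440.0, 440.0], 6), ([480.0, 400.0], 46), ([480.0, 440.0], 144), ([640.0, 400.0], 124), ([640.0, 440.0], 51)]
side pad [541.50486481  19.05164476 144.8003309 ] ((542.2605590820312, 21.515125274658203), (114.37924194335938, 31.311677932739258), 80.09510803222656)
tab case [ 18.82518874 -35.54306733] [ 48.95029779 -22.3637089 ] [5.97820221e+02 4.43740602e-01]
lid ((571.151123046875, 36.279266357421875), (350.6986389160156, 201.85504150390625), 79.60472869873047)
120 [([440.0, 400.0], 137), ([440.0, 440.0], 44), ([480.0, 400.0], 170), ([520.0, 400.0], 17), ([600.0, 400.0], 140), ([600.0, 440.0], 18), ([640.0, 360.0], 97), ([640.0, 400.0], 67), ([680.0, 400.0], 23)]
270 [([440.0, 440.0], 7), ([480.0, 400.0], 46), ([480.0, 440.0], 58), ([640.0, 400.0], 89), ([640.0, 440.0], 19)]
```

Pad ≈ (543,21) and tab ≈ (599,2), so the bolt is about 2 mm out. The tools should straddle them with the jaws along case x and a 46 mm opening. The green bottle is near (478,415), so I'll pass on the inside of it. Hover TCP target ≈ (566,-20), yaw -10.5°.

>>> servo_tool(motion=[10,-38,0,0,0,-0.08,51,10,-38,0,0,0,-0.08,51,10,-38,0,0,0,-0.08,51,10,-38,0,0,0,-0.08,51,10,-38,0,0,0,-0.08,51,10,-38,0,0,0,-0.08,51,12,-38,0,0,0,-0.08,51,12,-38,0,0,0,-0.08,51,25,-30,0,0,0,-0.08,51,25,-30,0,0,0,-0.08,51])

```text
time_s: 0.93
ee_pos: [352.8, 165.7, 210.2]
ee_rot: [-180.0, -0.0, 21.6]
force: [0.7, 2.2, -0.2]
gripper_width: 46.5
```

>>> servo_tool(motion=[28,-25,0,0,0,-0.08,51,28,-25,0,0,0,-0.08,51,28,-25,0,0,0,-0.08,51,28,-25,0,0,0,-0.08,51,28,-25,0,0,0,-0.08,51,28,-25,0,0,0,-0.08,51,25,-25,0,0,0,-0.08,51,20,-10,0,0,0,0,51,0,0,0,0,0,0,51])

```text
time_s: 1.68
ee_pos: [569.3, -20.0, 208.9]
ee_rot: [180.0, -0.1, -10.5]
force: [0.3, -0.6, -0.4]
gripper_width: 46.4
```

>>> servo_tool(motion=[-3,0,-34,0,0,0,51,0,0,0,0,0,0,51,0,0,0,0,0,0,51])

```text
time_s: 1.93
ee_pos: [561.0, -16.9, 174.5]
ee_rot: [180.0, 0.3, -10.3]
force: [0.3, 0.8, 0.8]
gripper_width: 46.7
```

```bash
python3 - <<'E'
from h import *
print({k:np.round(v,2) for k,v in sensors.state().items()})
f=snap('side');save(f,'s1.png'); a=f['image'][130:290,210:380]; cv2.imwrite('pics/s1z.png',cv2.resize(a[...,::-1],None,fx=4,fy=3.7,interpolation=cv2.INTER_CUBIC))
f=snap('top'); a=f['image'][120:250,170:330]; cv2.imwrite('pics/t1z.png',cv2.resize(a[...,::-1],None,fx=4,fy=4,interpolation=cv2.INTER_CUBIC))
E
```

```text
{'time_s': np.float64(1.93), 'qpos': array([-2.910e+00,  1.866e+01,  9.446e+01,  1.000e-02,  6.719e+01,
        7.380e+00]), 'qvel': array([ 0.23, -1.6 , -3.57, -0.02, -0.16, -0.01]), 'effort': array([ -0.26, -39.16, -21.2 ,   0.06,   0.05,  -0.  ]), 'ee_pos': array([560.99, -16.92, 174.54]), 'ee_rot': array([179.97,   0.31, -10.29]), 'force': array([0.28, 0.84, 0.84]), 'torque': array([-0.05,  0.09,  0.  ]), 'gripper_width': np.float64(46.72)}
```

View pics/s1z.png

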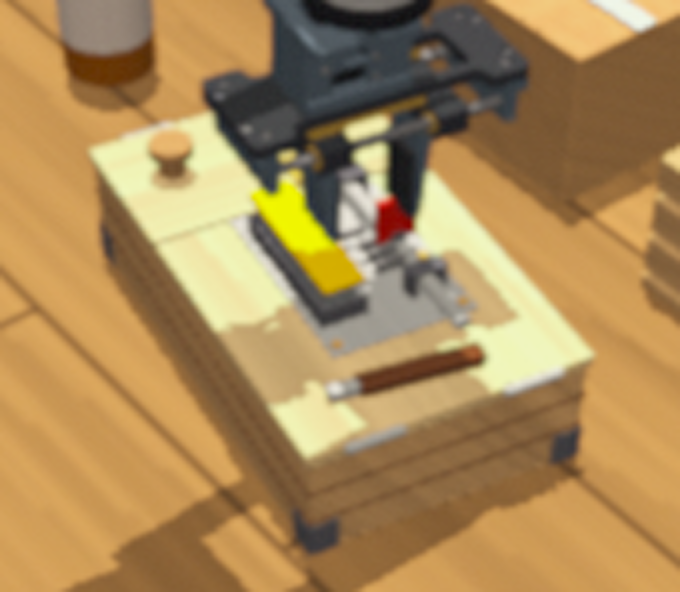

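View pics/t1z.png

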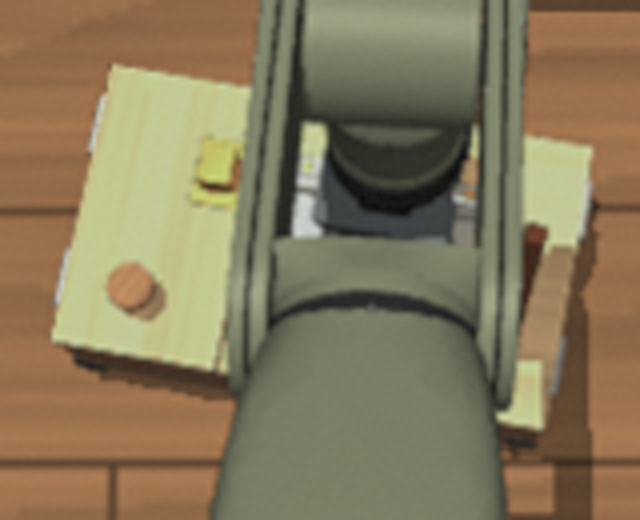

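The side crop shows both fingers behind the tab level with it, and the tab partly hidden by the far finger. I'll check fingertip positions from depth against the tab and pad, with the arm settled.

```bash
python3 - <<'E' 2>/dev/null
from h import *
th=np.radians(-10.5);R=np.array([[np.cos(th),-np.sin(th)],[np.sin(th),np.cos(th)]])
f=snap('side');W=cloud(f);s=sensors.state();print(np.round(s['ee_pos'],1),np.round(s['ee_rot'],1),np.round(s['force'],1))
im=f['image'];hsv=cv2.cvtColor(im,cv2.COLOR_RGB2HSV)
w=W.reshape(-1,3);C=(w[:,:2]-[571.5,37])@R;h=hsv.reshape(-1,3).astype(int)
print('tcp case',(s['ee_pos'][:2]-[571.5,37])@R)
z=w[:,2]
dark=(h[:,2]<130)&(abs(C[:,0])<60)&(abs(C[:,1]+57)<40)&(z>152)&(z<185)
for lo,hi in((-60,4),(4,60)):
    m=dark&(C[:,0]>lo)&(C[:,0]<hi);q=np.c_[C[m],z[m]];print(m.sum(),np.percentile(q,[2,50,98],axis=0).round(1).tolist())
red=((h[:,0]<6)|(h[:,0]>174))&(h[:,1]>180)&(z>125)&(abs(C[:,0]-34)<25)&(abs(C[:,1]+30)<25)
q=np.c_[C[red],z[red]];print('red',red.sum(),np.percentile(q,[2,50,98],axis=0).round(1).tolist())
E
```

```text
[563.6 -16.9 177.6] [-1.80e+02 -1.00e-01 -1.03e+01] [-0.6  0.2  0.3]
tcp case [  2.06561223 -54.46453834]
1 [[-24.9, -65.5, 180.5], [-24.9, -65.5, 180.5], [-24.9, -65.5, 180.5]]
6 [[22.0, -66.8, 156.9], [25.7, -63.3, 182.6], [36.9, -35.7, 184.6]]
red 63 [[22.5, -35.3, 128.0], [31.4, -32.1, 141.2], [43.8, -28.4, 160.8]]
```

>>> servo_tool(motion=[2,-2,-4,0,0,0,51,0,0,-4,0,0,0,51,0,0,-3,0,0,0,51,0,0,0,0,0,0,51,0,0,0,0,0,0,51,0,0,0,0,0,0,51])

```text
time_s: 2.58
ee_pos: [565.1, -19.3, 165.1]
ee_rot: [-180.0, -0.0, -10.3]
force: [-0.6, 0.6, -0.0]
gripper_width: 46.9
```

>>> servo_tool(motion=[0,0,-2,0,0,0,51,0,0,-1,0,0,0,51,0,0,-1,0,0,0,51,0,0,0,0,0,0,51,0,0,0,0,0,0,51])

```text
time_s: 3.0
ee_pos: [565.0, -19.3, 161.0]
ee_rot: [180.0, 0.0, -10.3]
force: [0.0, -0.8, 0.6]
gripper_width: 46.5
```

>>> servo_tool(motion=[0,0,-1,0,0,0,51,0,0,-1,0,0,0,51,0,0,0,0,0,0,51,0,0,0,0,0,0,51])

```text
time_s: 3.33
ee_pos: [565.0, -19.3, 159.0]
ee_rot: [180.0, 0.0, -10.3]
force: [-0.7, 0.0, -0.4]
gripper_width: 46.7
```

```bash
python3 - <<'E'
from h import *
f=snap('side');W=cloud(f);s=sensors.state();print(np.round(s['ee_pos'],1),np.round(s['force'],1),np.round(s['torque'],2))
a=f['image'][130:290,210:380]; cv2.imwrite('pics/s2z.png',cv2.resize(a[...,::-1],None,fx=4,fy=3.7,interpolation=cv2.INTER_CUBIC))
h=cv2.cvtColor(f['image'],cv2.COLOR_RGB2HSV).astype(int)
m=(h[...,0]>24)&(h[...,0]<34)&(h[...,1]>190)&(W[...,2]>120)&(W[...,2]<155)&(abs(W[...,0]-542)<30)&(abs(W[...,1]-20)<70)
print(m.sum(),np.median(W[m][:,2]))
E
```

```text
[565.  -19.3 159. ] [ 0.1 -0.7 -1.3] [0.   0.1  0.03]
227 144.8897921391357
```

View pics/s2z.png

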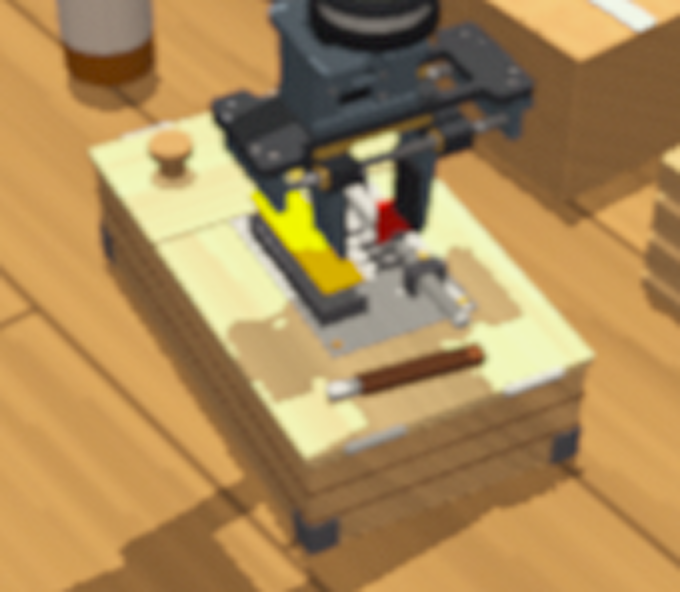

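The near fingertip at crop (330,250) seems to be beside the pad edge, not on it: there is no force and the pad is still at 144.9. I'll project the expected tip outline into the image to check the lateral position.

```bash
cat >> h.py <<'E'
def proj(f,P):
    E=np.linalg.inv(np.array(f['extrinsics']));P=np.atleast_2d(P)
    c=P@E[:3,:3].T+E[:3,3]; c=c*[1,-1,-1]
    K=np.array([[f['fx'],0,f['cx']],[0,f['fy'],f['cy']],[0,0,1.]])
    return cv2.projectPoints(c,np.zeros(3),np.zeros(3),K,np.array(f['dist_coeffs'],float))[0].reshape(-1,2)
E
python3 - <<'E'
from h import *
f=snap('side');s=sensors.state();W=cloud(f)
p=s['ee_pos'];th=np.radians(s['ee_rot'][2]);ex=np.array([np.cos(th),np.sin(th),0]);ey=np.array([-np.sin(th),np.cos(th),0])
a=cv2.resize(f['image'][150:260,250:350][...,::-1],None,fx=7,fy=5.4,interpolation=cv2.INTER_CUBIC)
w=s['gripper_width']/2
for sg in(-1,1):
  for z in(-19,20):
    q=np.array([p+sg*x*ex+y*ey+[0,0,z] for x,y in((w,-16),(w+13.5,-16),(w+13.5,16),(w,16))])
    uv=proj(f,q); uv=(uv+.5-[250,150])*[7,5.4]
    cv2.polylines(a,[uv.astype(int)],True,(255,0,255) if z<0 else (255,255,0),1)
cv2.imwrite('pics/s3.png',a)
E
```

```text
(no output)
```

View pics/s3.png

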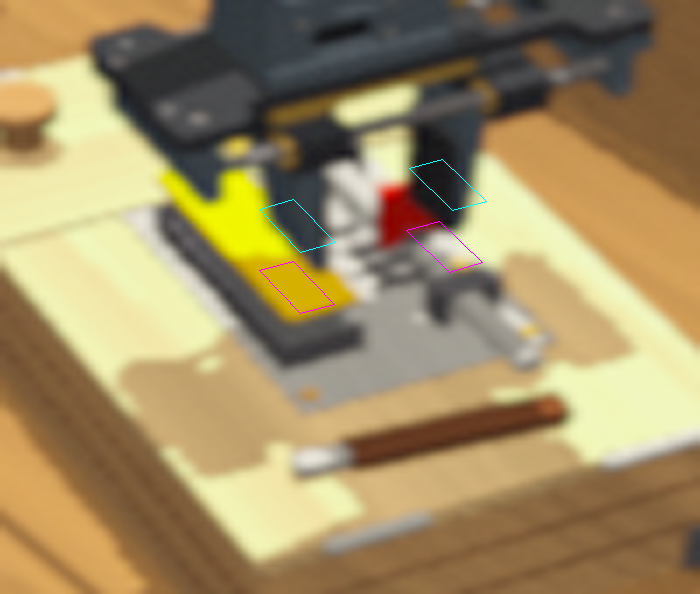

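```bash
python3 - <<'E'
from h import *
f=snap('side');s=sensors.state();W=cloud(f);print(s['ee_pos'],s['force'])
th=np.radians(-10.4);R=np.array([[np.cos(th),-np.sin(th)],[np.sin(th),np.cos(th)]])
C=(W[...,:2]-s['ee_pos'][:2])@R
for v in range(176,208,2):
    print(v,' '.join('%s'%(','.join('%d'%k for k in (*C[v,u],W[v,u,2]-s['ee_pos'][2]))) for u in range(286,320,3)))
E
```

```text
[565.06653179 -19.31532073 159.12096639] [ 0.18948932 -0.33385696 -0.33897277]
176 -49,-7,83 -51,-26,99 -47,-34,103 -40,-35,101 -33,-38,101 42,88,-29 63,109,-54 21,18,34 23,6,42 22,-8,55 26,-16,60 162,193,-160
178 -60,-29,99 -53,-30,97 -48,-35,99 -40,-35,96 -31,-34,91 44,91,-39 59,102,-54 22,19,26 22,4,38 19,-13,53 27,-16,52 156,183,-158
180 -61,-31,95 -46,-17,77 -48,-37,94 -40,-35,90 29,79,-31 42,88,-43 55,95,-54 21,18,21 20,1,35 20,-13,46 28,-14,44 91,75,-53
182 -35,19,37 -38,-1,55 -37,-15,66 -29,-15,63 27,77,-35 36,77,-39 49,84,-50 20,16,16 21,2,27 21,-12,39 29,-13,36 88,70,-55
184 1,96,-47 -36,3,44 -37,-15,59 -28,-13,54 25,71,-37 30,65,-34 18,26,2 22,18,7 22,4,18 23,-9,29 28,-14,31 82,59,-51
186 -17,57,-14 -35,3,36 -36,-13,51 -30,-16,51 27,77,-50 27,60,-36 17,24,-2 27,26,-8 21,2,13 21,-13,26 28,-15,25 80,56,-55
188 -23,45,-9 -36,2,31 -36,-12,43 -28,-13,41 25,73,-53 27,58,-41 16,24,-8 26,25,-13 20,0,9 21,-13,20 28,-15,18 76,49,-54Traceback (most recent call last):
  File "<stdin>", line 6, in <module>
  File "<stdin>", line 6, in <genexpr>
  File "<stdin>", line 6, in <genexpr>
ValueError: cannot convert float NaN to integer
```

```bash
python3 - <<'E'
from h import *
f=snap('side');s=sensors.state();W=cloud(f)
th=np.radians(-10.4);R=np.array([[np.cos(th),-np.sin(th)],[np.sin(th),np.cos(th)]])
C=(W[...,:2]-s['ee_pos'][:2])@R
for v in range(184,208,2):
    print(v,' '.join('%s'%(','.join('%.0f'%k for k in (*C[v,u],W[v,u,2]-s['ee_pos'][2]))) for u in list(range(286,300,2))+list(range(310,321,2))))
E
```

```text
184 3,99,-50 -37,7,41 -38,-5,51 -38,-15,60 -33,-17,59 -27,-16,56 27,76,-42 22,2,21 21,-7,29 23,-14,33 28,-15,32 83,66,-56 87,63,-56
186 -16,61,-19 -36,8,33 -37,-3,43 -37,-14,52 -32,-16,51 -27,-16,49 29,79,-51 22,2,14 20,-10,25 25,-12,24 30,-13,23 78,57,-54 84,56,-56
188 -20,53,-17 -36,9,26 -38,-6,39 -36,-12,43 -33,-17,46 -25,-13,40 25,72,-52 22,2,7 22,-7,15 24,-14,20 30,-13,16 72,47,-51 79,48,-55
190 -25,43,-14 -34,13,15 -36,-1,27 -34,-9,34 -32,-15,37 -25,-13,33 20,61,-48 36,27,-26 22,-8,9 23,-15,14 29,-15,11 71,44,-56 76,42,-56
192 -29,35,-12 -24,34,-14 -36,-1,21 -37,-14,33 -33,-16,32 -27,-15,29 9,42,-35 33,20,-26 42,26,-35 23,-16,9 61,37,-52 67,38,-56 70,33,-53
194 -31,31,-15 -25,31,-18 -34,2,11 -35,-9,21 -32,-14,23 -26,-13,20 14,51,-52 34,22,-36 48,35,-53 51,31,-50 58,33,-55 64,32,-57 66,25,-52
196 -33,27,-17 -30,22,-15 -26,18,-13 -34,-9,14 -32,-15,18 -26,-14,14 11,45,-53 30,14,-34 36,15,-37 48,26,-52 52,22,-50 58,22,-53 63,19,-53
198 -37,19,-16 -35,12,-11 -29,13,-14 -22,15,-19 -32,-15,11 -26,-15,8 7,37,-50 23,3,-29 32,7,-36 45,19,-52 46,11,-46 42,-4,-31 60,15,-55
200 -41,11,-14 -36,10,-16 -33,4,-12 -27,6,-16 -22,4,-16 -20,-3,-11 2,28,-49 24,4,-37 27,-1,-34 28,-10,-27 34,-10,-29 39,-11,-30 43,-14,-29
202 -44,5,-14 -40,1,-13 -35,1,-15 -29,1,-18 -27,-6,-13 -22,-7,-14 -18,-10,-14 17,-9,-29 20,-13,-28 26,-13,-31 31,-15,-31 35,-17,-31 42,-17,-34
204 -41,12,-29 -42,-3,-16 -38,-6,-15 -33,-7,-16 -30,-11,-13 -26,-13,-14 -21,-15,-14 18,-7,-39 17,-19,-28 23,-18,-31 31,-15,-38 35,-19,-36 41,-19,-39
206 -40,14,-38 -40,1,-27 -42,-13,-14 -37,-14,-15 -34,-19,-12 -28,-18,-16 -21,-16,-21 17,-9,-44 17,-18,-36 25,-16,-42 28,-20,-39 31,-25,-36 42,-17,-49
```

Depth shows the fingertips end at about TCP +5 mm, not TCP -19 mm, so they are still some 20 mm above the pad. Laterally they are where expected: A at x -37..-25 and B at 21..34 from the TCP. I'll keep descending under force guard and trust vision and force over the nominal tip length.

>>> servo_tool(motion=[0,0,-3,0,0,0,51,0,0,-3,0,0,0,51,0,0,-2,0,0,0,51,0,0,0,0,0,0,51,0,0,0,0,0,0,51])

```text
time_s: 3.95
ee_pos: [564.9, -19.3, 150.8]
ee_rot: [180.0, 0.0, -10.3]
force: [0.0, 0.2, 0.1]
gripper_width: 46.4
```

>>> servo_tool(motion=[0,0,-2,0,0,0,51,0,0,-1,0,0,0,51,0,0,-1,0,0,0,51,0,0,0,0,0,0,51,0,0,0,0,0,0,51])

```text
time_s: 4.37
ee_pos: [565.0, -19.3, 147.0]
ee_rot: [180.0, -0.0, -10.3]
force: [-0.3, -0.1, 0.2]
gripper_width: 46.5
```

```bash
cat > look.py <<'E'
import sys
from h import *
f=snap('side');W=cloud(f);s=sensors.state();print(round(float(s['time_s']),2),np.round(s['ee_pos'],1),np.round(s['force'],1),np.round(s['torque'],2))
a=f['image'][150:260,250:350]; cv2.imwrite('pics/'+sys.argv[1],cv2.resize(a[...,::-1],None,fx=7,fy=5.4,interpolation=cv2.INTER_CUBIC))
h=cv2.cvtColor(f['image'],cv2.COLOR_RGB2HSV).astype(int)
X,Y,Z=W[...,0],W[...,1],W[...,2]
m=(h[...,0]>24)&(h[...,0]<34)&(h[...,1]>190)&(Z>120)&(Z<155)&(abs(X-542)<30)&(abs(Y-20)<70)
print('pad z',m.sum(),np.median(Z[m]))
th=np.radians(-10.5);R=np.array([[np.cos(th),-np.sin(th)],[np.sin(th),np.cos(th)]])
C=(W[...,:2]-[571.5,37])@R
m=((h[...,0]<6)|(h[...,0]>174))&(h[...,1]>180)&(Z>128)&(Z<170)&(abs(C[...,0]-34)<25)&(abs(C[...,1])<60)
print('red',m.sum(),np.percentile(C[m],[5,50,95],axis=0).round(1).tolist() if m.sum() else '')
print('tcp case',((s['ee_pos'][:2]-[571.5,37])@R).round(1))
E
python3 look.py s4.png
```

```text
4.42 [565.1 -19.3 147.1] [-0.5  0.5 -0.7] [-0.08  0.1   0.05]
pad z 141 144.6152953290565
red 31 [[22.9, -43.8], [26.0, -32.7], [31.9, -30.4]]
tcp case [  3.9 -56.6]
```

View pics/s4.png

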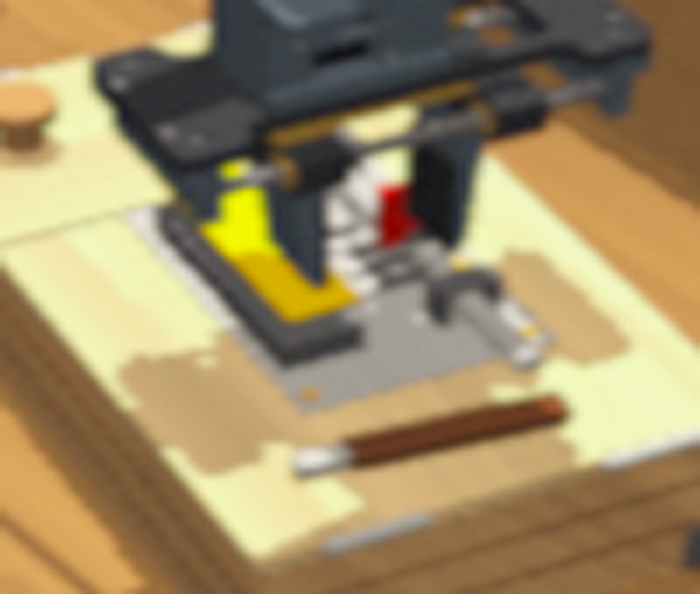

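The near tip at (320,280) is still a few mm above the pad (pad z 144.6, no force).

>>> servo_tool(motion=[0,0,-2,0,0,0,51,0,0,-1,0,0,0,51,0,0,0,0,0,0,51,0,0,0,0,0,0,51])

```text
time_s: 4.75
ee_pos: [565.0, -19.3, 144.0]
ee_rot: [180.0, 0.0, -10.3]
force: [-0.2, 0.1, 0.4]
gripper_width: 46.7
```

>>> servo_tool(motion=[0,0,-1,0,0,0,51,0,0,-1,0,0,0,51,0,0,0,0,0,0,51,0,0,0,0,0,0,51])

```text
time_s: 5.08
ee_pos: [565.0, -19.3, 142.0]
ee_rot: [180.0, 0.0, -10.3]
force: [0.2, 0.1, 0.1]
gripper_width: 46.5
```

```bash
python3 look.py s5.png
```

```text
5.13 [565.  -19.3 142. ] [ 0.3 -0.7  0.2] [-0.09  0.05 -0.02]
pad z 117 144.66472547004366
red 29 [[23.0, -42.6], [25.7, -33.4], [28.9, -30.3]]
tcp case [  3.9 -56.6]
```

View pics/s5.png

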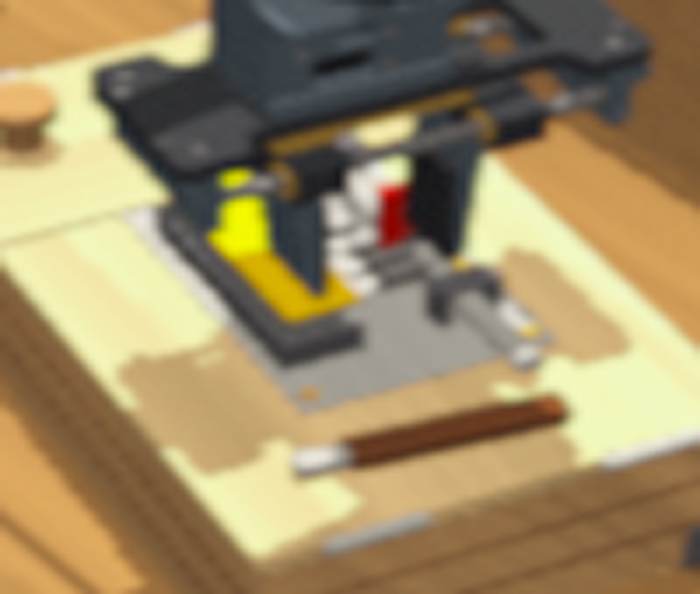

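```bash
python3 - <<'E'
from h import *
f=snap('side');s=sensors.state();W=cloud(f)
th=np.radians(-10.4);R=np.array([[np.cos(th),-np.sin(th)],[np.sin(th),np.cos(th)]])
C=(W[...,:2]-s['ee_pos'][:2])@R
for v in range(192,212,1):
    print(v,' '.join('%s'%(','.join('%.0f'%k for k in (*C[v,u],W[v,u,2]))) for u in list(range(288,302,2))+list(range(308,319,2))))
E
```

```text
192 -36,9,172 -36,-1,180 -37,-14,192 -32,-15,190 -27,-16,189 10,42,124 16,44,120 29,24,131 22,2,153 22,-8,161 26,-11,162 29,-16,165 67,37,104
193 -34,13,164 -37,-3,179 -36,-13,187 -32,-16,188 -27,-15,185 11,45,118 21,53,107 28,22,130 22,2,150 23,-7,157 25,-13,160 30,-15,160 65,34,103
194 -35,12,162 -34,2,170 -38,-17,188 -32,-15,183 -24,-10,176 15,53,106 11,33,124 29,24,124 23,4,144 22,-9,156 24,-14,158 30,-15,157 62,29,106
195 -36,9,162 -36,-1,170 -36,-12,180 -32,-15,180 -25,-13,175 13,48,108 7,27,128 25,18,128 32,18,125 23,-7,150 23,-16,157 31,-13,151 59,24,107
196 -35,12,155 -36,-1,167 -37,-14,178 -32,-15,176 -25,-12,172 14,50,102 7,27,124 24,16,126 30,16,124 21,-10,149 24,-15,152 53,23,107 59,23,105
197 -32,18,145 -36,-1,163 -36,-11,172 -30,-12,171 -26,-14,170 9,42,107 8,29,118 25,17,121 29,13,123 31,6,128 24,-16,150 52,21,106 56,18,106
198 -33,15,145 -35,0,158 -36,-12,170 -30,-12,167 -27,-16,169 7,38,108 13,37,106 21,10,125 24,5,128 31,6,125 43,16,110 47,13,111 40,-8,133
199 -34,13,144 -34,2,153 -36,-12,166 -32,-16,167 -27,-16,165 7,37,105 11,33,106 18,4,129 25,6,123 30,5,122 34,
[... 1087 characters left out ...]
,144 -23,-9,130 -16,-7,125 -4,5,109 14,-5,110 18,-8,111 17,-19,121 28,-11,109 26,-24,120 29,-29,123
208 -41,1,126 -43,-16,142 -39,-19,143 -30,-12,132 -24,-10,128 -18,-10,125 -5,2,108 12,-8,109 17,-10,109 18,-18,115 26,-15,109 26,-24,118 26,-34,126
209 -40,3,120 -40,-9,131 -36,-12,132 -30,-11,127 -23,-9,123 -17,-8,119 -15,-15,125 11,-10,108 16,-12,107 17,-19,114 24,-18,109 28,-21,110 27,-33,121
210 -44,-5,126 -40,-9,126 -36,-11,127 -30,-11,124 -26,-14,125 -20,-15,123 -15,-16,122 10,-12,106 15,-14,107 19,-16,106 22,-22,110 27,-23,108 25,-35,121
211 -45,-8,124 -41,-11,126 -36,-12,125 -31,-14,124 -28,-19,127 -21,-17,122 -17,-19,122 6,-19,111 12,-19,109 18,-19,106 22,-22,106 24,-28,111 26,-34,115
```

Tip A is now at z ≈ 149, over the pad in x (finger -37..-25, pad -44..-15). Contact should come within about 4 mm.

>>> servo_tool(motion=[0,0,-1,0,0,0,51,0,0,-1,0,0,0,51,0,0,0,0,0,0,51,0,0,0,0,0,0,51])

```text
time_s: 5.52
ee_pos: [565.2, -19.4, 140.4]
ee_rot: [180.0, -0.0, -10.3]
force: [0.0, 0.1, 2.7]
gripper_width: 46.6
```

>>> servo_tool(motion=[0,0,-1,0,0,0,51,0,0,-1,0,0,0,51,0,0,0,0,0,0,51,0,0,0,0,0,0,51])

```text
time_s: 5.85
ee_pos: [565.2, -19.4, 138.2]
ee_rot: [180.0, -0.0, -10.3]
force: [-1.2, 0.5, 3.9]
gripper_width: 46.5
```

>>> servo_tool(motion=[0,0,-1,0,0,0,51,0,0,-1,0,0,0,51,0,0,0,0,0,0,51,0,0,0,0,0,0,51])

```text
time_s: 6.18
ee_pos: [565.1, -19.4, 136.1]
ee_rot: [180.0, -0.0, -10.3]
force: [0.1, -0.2, 4.4]
gripper_width: 46.6
```

Contact came at TCP z ≈ 140.8 (3 N at the top). Fully down should be about 131, so I'll press about 9 mm.

>>> servo_tool(motion=[0,0,-1,0,0,0,51,0,0,-1,0,0,0,51,0,0,-1,0,0,0,51,0,0,0,0,0,0,51,0,0,0,0,0,0,51])

```text
time_s: 6.6
ee_pos: [565.2, -19.4, 133.3]
ee_rot: [180.0, -0.0, -10.3]
force: [-1.1, -0.8, 5.7]
gripper_width: 46.2
```

>>> servo_tool(motion=[0,0,-1,0,0,0,51,0,0,0,0,0,0,51,0,0,0,0,0,0,51])

```text
time_s: 6.85
ee_pos: [565.2, -19.4, 132.4]
ee_rot: [180.0, -0.0, -10.3]
force: [-1.3, -1.7, 6.1]
gripper_width: 46.1
```

```bash
python3 look.py s6.png
```

```text
6.9 [565.2 -19.4 132.5] [-0.9 -0.1  5.5] [-0.15  0.3  -0.02]
pad z 111 136.15444902971808
red 28 [[22.2, -40.2], [25.3, -35.1], [27.5, -30.7]]
tcp case [  4.1 -56.6]
```

View pics/s6.png

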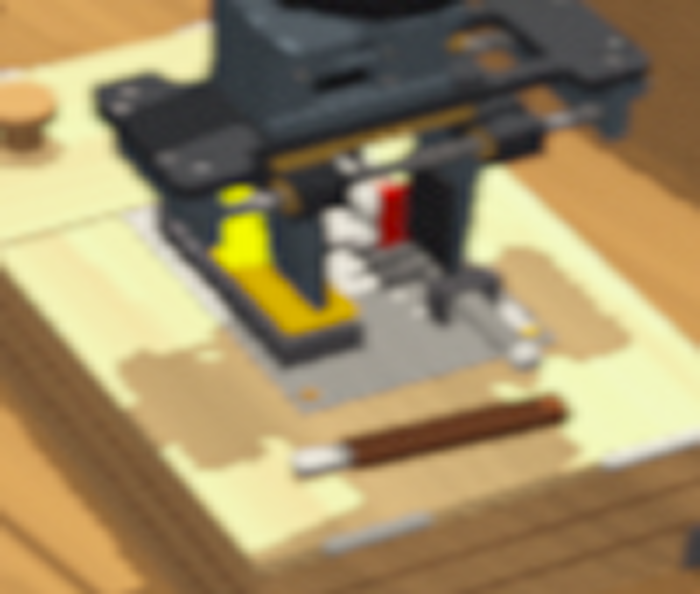

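The pad is at z 136.2, about 8.6 mm down at 5.5-6 N. Now I'll push along case +y while holding z.

>>> servo_tool(motion=[0.9,4.9,0,0,0,0,51,0.9,4.9,0,0,0,0,51,0.9,4.9,0,0,0,0,51,0.9,4.9,0,0,0,0,51,0.9,4.9,0,0,0,0,51,0,0,0,0,0,0,51,0,0,0,0,0,0,51])

```text
time_s: 7.48
ee_pos: [569.7, 4.2, 132.4]
ee_rot: [179.9, -0.0, -10.3]
force: [-1.1, -2.9, 6.3]
gripper_width: 46.7
```

```bash
python3 look.py s7.png
```

```text
7.53 [569.6   4.1 132.5] [-0.3 -3.   6.6] [-0.69  0.31  0.1 ]
pad z 172 136.04004265010047
red 28 [[22.6, -19.8], [25.4, -12.7], [26.9, -10.3]]
tcp case [  4.2 -32.6]
```

View pics/s7.png

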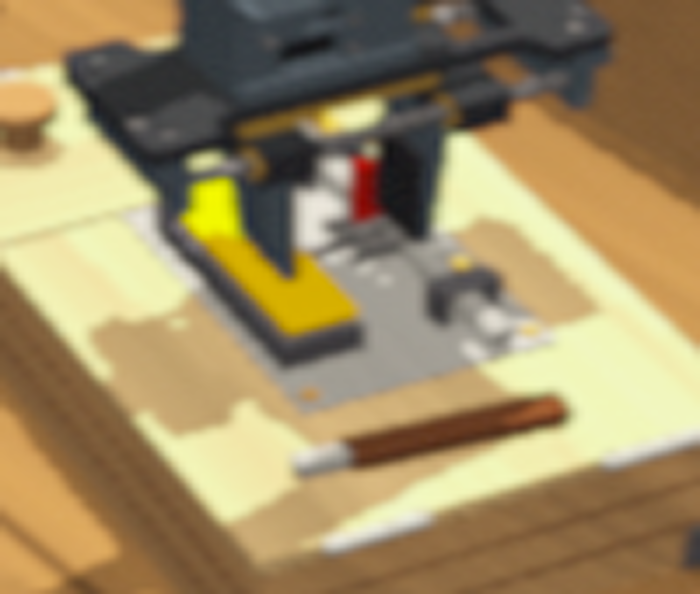

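The tab has moved about 20 mm and the catch is still down. I'll continue.

>>> servo_tool(motion=[0.9,4.9,0,0,0,0,51,0.9,4.9,0,0,0,0,51,0.9,4.9,0,0,0,0,51,0.9,4.9,0,0,0,0,51,0.7,3.9,0,0,0,0,51,0,0,0,0,0,0,51,0,0,0,0,0,0,51])

```text
time_s: 8.12
ee_pos: [574.0, 27.5, 132.5]
ee_rot: [179.9, -0.1, -10.3]
force: [-1.1, -4.1, 5.8]
gripper_width: 46.3
```

>>> servo_tool(motion=[0.4,2,0,0,0,0,51,0,0,0,0,0,0,51,0,0,0,0,0,0,51])

```text
time_s: 8.37
ee_pos: [574.3, 29.1, 132.5]
ee_rot: [179.8, -0.1, -10.3]
force: [-0.2, -4.3, 6.0]
gripper_width: 46.6
```

>>> servo_tool(motion=[0.2,1,0,0,0,0,51,0,0,0,0,0,0,51,0,0,0,0,0,0,51])

```text
time_s: 8.62
ee_pos: [574.4, 29.8, 132.5]
ee_rot: [179.8, -0.0, -10.3]
force: [-0.5, -5.6, 6.5]
gripper_width: 46.6
```

```bash
python3 look.py s8.png
```

```text
8.67 [574.4  29.8 132.5] [-0.7 -6.   6.8] [-1.03  0.4   0.08]
pad z 196 136.06097396725556
red 27 [[21.4, 7.7], [24.5, 12.7], [27.1, 15.8]]
tcp case [ 4.2 -6.5]
```

The tab is now ≈ 45.5 mm from its start, so the bolt is about 47-48 mm out. Force is only 6 N, so I'll go on until the hard stop is clear.

>>> servo_tool(motion=[0.4,2,0,0,0,0,51,0,0,0,0,0,0,51,0,0,0,0,0,0,51])

```text
time_s: 8.92
ee_pos: [574.8, 31.9, 132.5]
ee_rot: [179.8, -0.0, -10.3]
force: [-0.8, -6.1, 7.0]
gripper_width: 46.3
```

>>> servo_tool(motion=[0.4,2,0,0,0,0,51,0,0,0,0,0,0,51,0,0,0,0,0,0,51])

```text
time_s: 9.17
ee_pos: [574.9, 32.4, 132.5]
ee_rot: [179.6, -0.0, -10.3]
force: [-1.4, -10.0, 7.4]
gripper_width: 46.5
```

```bash
python3 look.py s9.png
```

```text
9.22 [574.9  32.4 132.5] [-1.8 -9.8  7.4] [-1.77  0.48 -0.09]
pad z 201 136.1673789157211
red 25 [[21.5, 7.7], [25.2, 15.9], [27.9, 19.5]]
tcp case [ 4.2 -3.9]
```

View pics/s9.png

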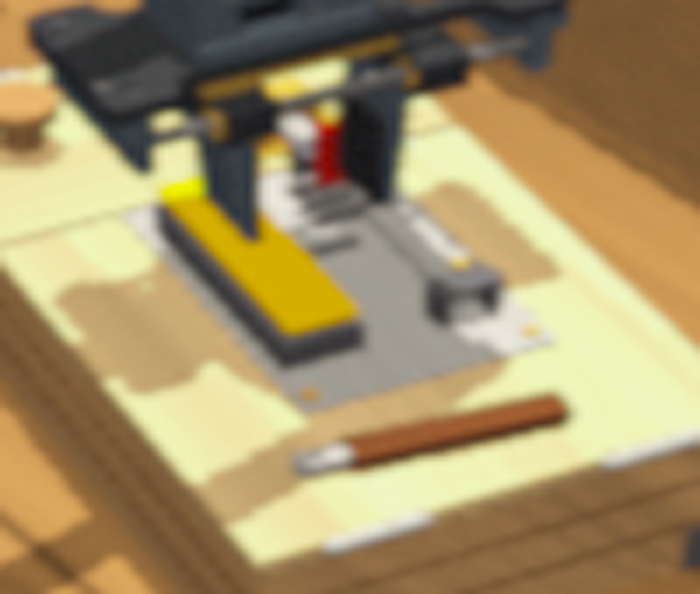

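The last 2 mm command gave only 0.5 mm of motion and +4 N, which looks like the hard stop. One more nudge will confirm it.

>>> servo_tool(motion=[0.4,2,0,0,0,0,51,0,0,0,0,0,0,51,0,0,0,0,0,0,51])

```text
time_s: 9.47
ee_pos: [574.9, 32.4, 132.6]
ee_rot: [179.4, -0.0, -10.3]
force: [-2.9, -16.2, 8.5]
gripper_width: 46.4
```

>>> servo_tool(motion=[0.2,1,0,0,0,0,51,0,0,0,0,0,0,51,0,0,0,0,0,0,51,0,0,0,0,0,0,51])

```text
time_s: 9.8
ee_pos: [574.9, 32.4, 132.6]
ee_rot: [179.3, -0.0, -10.3]
force: [-3.0, -18.2, 8.1]
gripper_width: 46.7
```

```bash
python3 look.py s10.png
```

```text
9.85 [574.9  32.5 132.7] [ -4.1 -17.9   9.3] [-3.18  0.68 -0.27]
pad z 194 136.2644174293868
red 27 [[21.5, 9.2], [25.3, 14.6], [27.4, 17.8]]
tcp case [ 4.2 -3.8]
```

The hard stop is confirmed: no motion and 18 N. I'll relax the push, then raise straight up to let the catch spring up.

>>> servo_tool(motion=[-0.4,-2,0,0,0,0,51,-0.4,-2,0,0,0,0,51,0,0,0,0,0,0,51,0,0,0,0,0,0,51])

```text
time_s: 10.18
ee_pos: [574.9, 32.3, 132.5]
ee_rot: [179.8, -0.0, -10.3]
force: [-2.4, -6.7, 7.5]
gripper_width: 46.8
```

>>> servo_tool(motion=[0,0,3,0,0,0,51,0,0,3,0,0,0,51,0,0,3,0,0,0,51,0,0,3,0,0,0,51,0,0,0,0,0,0,51,0,0,0,0,0,0,51])

```text
time_s: 10.68
ee_pos: [574.1, 32.6, 143.0]
ee_rot: [179.8, 0.1, -10.3]
force: [-0.8, -6.1, 1.3]
gripper_width: 46.2
```

```bash
python3 look.py s11.png
```

```text
10.73 [574.1  32.6 143.1] [-0.8 -6.9  1.2] [-1.17  0.23 -0.2 ]
pad z 197 144.99275770994143
red 28 [[22.3, 4.4], [25.0, 15.5], [28.7, 20.5]]
tcp case [ 3.3 -3.9]
```

View pics/s11.png

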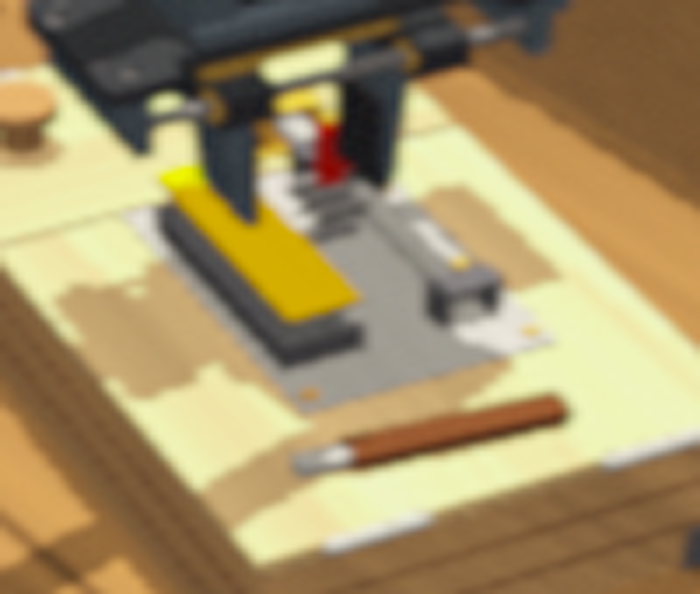

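The catch is back up (pad z 145.0) and the tab is still home. I'll back off the tab, lift, and move away.

>>> servo_tool(motion=[-0.5,-3,1,0,0,0,51,-0.9,-5,2,0,0,0,51,0,0,10,0,0,0,51,0,0,20,0,0,0,51,0,0,30,0,0,0,51,0,0,30,0,0,0,51,-15,-25,10,0,0,0,51,-20,-35,0,0,0,0,51,-20,-35,0,0,0,0,51,-20,-35,0,0,0,0,51])

```text
time_s: 11.57
ee_pos: [498.0, -104.1, 248.2]
ee_rot: [-180.0, -0.1, -10.2]
force: [0.0, -0.7, -0.2]
gripper_width: 46.6
```

>>> servo_tool(motion=[-20,-35,0,0,0,0,51,-20,-35,0,0,0,0,51,-20,-35,0,0,0,0,51,-15,-30,0,0,0,0,51,0,0,0,0,0,0,51,0,0,0,0,0,0,51,0,0,0,0,0,0,51])

```text
time_s: 12.15
ee_pos: [424.0, -237.9, 247.5]
ee_rot: [-180.0, -0.1, -10.3]
force: [0.1, 0.2, -0.2]
gripper_width: 46.5
```

```bash
python3 look.py s12.png; python3 - <<'E' 2>/dev/null
from h import *
f=snap('top'); W=cloud(f); save(f,'t12.png')
a=f['image'][120:250,170:330]; cv2.imwrite('pics/t12z.png',cv2.resize(a[...,::-1],None,fx=4,fy=4,interpolation=cv2.INTER_CUBIC))
w=W.reshape(-1,3);w=w[np.isfinite(w[:,2])]
th=np.radians(-10.5);R=np.array([[np.cos(th),-np.sin(th)],[np.sin(th),np.cos(th)]])
c=(w[:,:2]-[571.5,37])@R
m=(abs(c[:,0]-34)<22)&(abs(c[:,1])<60)&(w[:,2]>140)&(w[:,2]<175);q=c[m];print('tab top',q.min(0),q.max(0),q.mean(0))
m=(abs(c[:,0]+27)<25)&(abs(c[:,1]+20)<65)&(abs(w[:,2]-142)<9);print('pad z',np.median(w[m][:,2]))
E
```

```text
12.2 [ 424.2 -237.5  247.4] [0.2 0.3 0.3] [-0.06  0.06  0.05]
pad z 186 144.75945830663903
red 1 [[23.2, 16.5], [23.2, 16.5], [23.2, 16.5]]
tcp case [ -94.8 -296.8]
tab top [21.28770342 17.02872053] [47.81216862 25.23432512] [32.60090378 20.42679334]
pad z 144.3278519536417
```

View pics/s12.png

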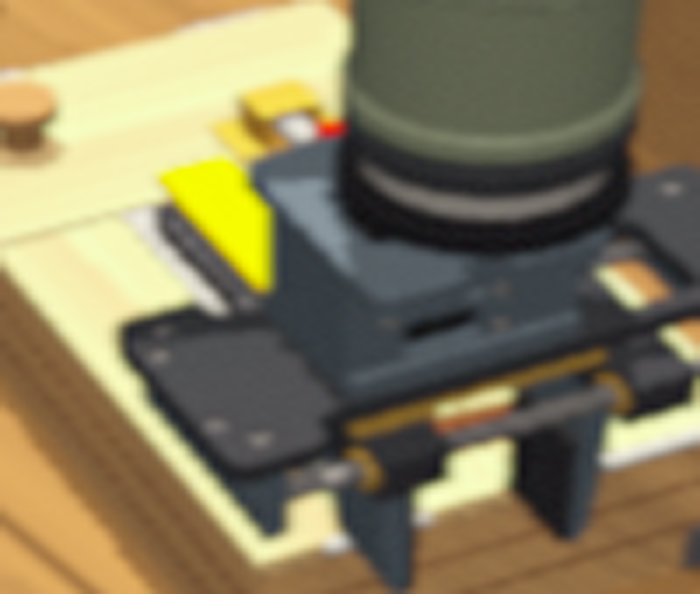

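View pics/t12.png

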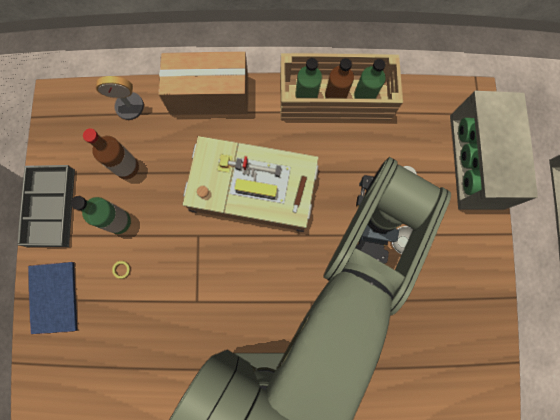

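The top view shows the bolt end in the keeper (tab at pixel (245,162), about 49 mm from its start) and the pad up. The stopper (203,192) and opener (301,194) are where they were, and the arm is clear. I'm handing the job in.

```bash
python3 -c "
from workcell import env
print(env.job_done())"
```

```text
the job is handed in; nothing more can be done
None
```

The bottle case is bolted, and I handed the job in at about 12.3 s of the 32 s allowed.

- **Sequence:** One fingertip pressed the catch about 8.6 mm down and held it there at 6–9 N. The other fingertip pushed the red tab until the bolt reached its hard stop. There the push rose to 18 N with no further motion. I then eased the push, let the catch spring up and moved the arm away.
- **Last checks, from the cameras:**
  - The tab had moved about 49 mm from where it started, and the bolt's end is in the keeper.
  - The pad top is back at z ≈ 144.5 mm, which is fully up.
  - The stopper and opener look unmoved, as do the bottles and collar. The bowl and jar were partly hidden behind the arm in that picture; the gripper passed well above them.
  - The arm is clear, with no force on the tool.
- **What disagreed:** The fingertips were about 23 mm higher than the stated tip length implied. They ended about 4 mm behind the reported TCP instead of 19 mm ahead of it. I went by depth and the contact force instead.
- **Not checked:** I did not try pulling the bolt back to prove that it is locked.

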